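# Hold a sample tile over the stack for a shade check

### The arm

A 6-joint arm with a two-finger parallel gripper is mounted at the origin on the work surface. World frame = base frame: x ahead of the robot, y to its left, z up, the work surface at z = 0. Lengths are in mm, angles in rad, forces in N, time in s.
With the tool pointing down it reaches from about 300 to 775 mm from the base axis. Payload 14.6 kg.
Tool frame: the origin (TCP) lies at the very end of the fingers, on their centre line; the grasp point (between the pads) lies 19 mm behind it; z points along the fingers, y is the line along which they close (so a half turn about z gives the same grasp; the last joint's range is limited). The gripper opens to 94 mm and grips with 3 to 60 N. Pads are 16 mm wide; open, the fingers measure 119 mm over their backs; the gripper's body (75 mm by 177 mm) begins 78 mm behind the grasp point.
Start: joints at [1.122, 0.3, 1.521, -0, 1.321, -0.067], TCP at [204.922, 510.388, 205.446] pointing down, gripper open.
Joint ranges: [-3.03, 3.03], [-0.79, 2.21], [0.23, 2.52], [-1.04, 4.18], [0, 3.07], [-2.55, 2.55]. Speed limits (rad/s): [2.22, 2.22, 2.57, 3.14, 3.14, 3.14].

### API

Orientations are given as [roll, pitch, yaw] about the fixed x, y, z axes, in that order (R = Rz(yaw) Ry(pitch) Rx(roll)).
In Python, from cell import manip gives the robot as it stands.
- The arm moves only by the tool servo_tool, never from a script. Its argument "motion" is a list that holds one entry, the list of rows, each a list of 7 numbers: the shift along the world's x, y, z as a fraction of full scale, then the turn, a rotation vector about the world's x, y, z as a fraction of full scale, then the closure, from 0 (fully open) to 1 (shut). In form: [[[x, y, z, rx, ry, rz, gripper], ...]]. A call has 1 to 10 rows; each row is the pose to reach, as a shift and turn from the pose commanded when the call began, turning the shorter way round; what a row does not reach only later rows make up. Full scale, the value 1, is 0.5 m for a shift and pi rad for a turn. A row lasts 1/10 s, in which the tool goes at most 50 mm and 8.59 degrees, less where a joint would pass 70% of its speed; a pose out of reach is approached as far as the arm can. A call with a number of a shift or a turn outside -1 to 1 is refused whole. A call with a gripper value outside its range is refused whole. The fingers move at their own pace and stop on an object; "newtons" is the grip in N (left out, the last holds). Time passes only in rows, so rows that repeat a pose let the fingers close. It gives the time, the measured TCP pose, the force, the opening and the grip force at its end, in the units of the state.
- manip.read_state(): the state, without advancing time (a new reading comes with each control period).
- manip.camera(name): name is "scene" or "top" or "wrist"; returns a dict with "frame" (480x640x3 uint8, red, green, blue), "range_z" (480x640 float32, mm along the optical axis (not along the pixel's ray), 0 where there is no reading), "vfov" (degrees; the focal length in pixels is half the picture's height over the tangent of half this angle, whatever the lens; pixels are square), "cx", "cy" (the principal point, pixels), "cam_to_world" (4x4, takes a point from camera to world coordinates). Camera axes: x right, y down, z forward; pixel columns grow to the right and rows downward; lengths in mm; the calibration is good to about 2 mm. The wrist camera is an equidistant fisheye: a pixel r from the principal point sees the ray r / f radians off the axis. A picture is of the moment at which its call begins.
- manip.sign_off(): hands the job in; it is judged then, once.
The state is a dict: "clock": time; "joints": joint angles; "qd": joint speeds; "effort": joint torques, N m; "eef_pos": TCP position; "eef_rot": TCP orientation; "wrist_force": force on the tool from outside, world axes, zero at the start; "moment": the same for the moment, N m; "finger_gap": finger opening in mm; "finger_force": force on a finger pad.
Only numpy, scipy, OpenCV 4.12 (cv2) and the standard library are available. Lean on these libraries where they do the work, as an engineer would, in place of code of your own. Each camera call takes 0.05 s, during which the arm holds its last target. There are 200 camera calls.

### The job

In the tile store, draw the one brick-shaped tile (the tallest) straight up out of the slotted wooden rack, and hold it in the gripper over the middle of the low stack of brick-shaped tiles on the bench, all of it a clear hand's breadth (10 cm or more) above the stack, turned so that its white glazed side looks up, tipped at least halfway from upright towards flat, so the two glazes can be compared. Leave the square tiles standing in the rack and the cup where it is, do not let the tile fall or touch the stack, and finish while still holding it there, keeping still.

Things in the scene. Friction and masses are not known exactly. Their poses are not given: they have to be found in the camera images.
- sample: brick-shaped ceramic tile, 75 mm wide, 150 mm tall as it stands, 9 mm thick, about 0.2 kg, on a short edge in any one of the rack's three grooves, upright (leaning at most 5 degrees). Origin: middle of its foot. x: out of the smooth white glazed face, which in the rack looks away from the robot (the buff ribbed back faces the robot). y: along its width. z: up along its length
- sample_mid (a point): the middle of that tile, 75 mm from its foot along its z; same axes
- rack: fixed hardwood sample rack, 187 mm (its x, across the grooves) by 130 mm (its y, along them) by 60 mm tall; three grooves at x = -50, 0, 50 mm, each 13 mm wide, 45 mm deep (floor 15 mm above the bench), open above and at both ends. Origin: centre of its underside. Its x points away from the robot, turned by up to 0.5 rad
- brick_stack: the fixed stack of six brick-shaped tiles lying flat, glaze up, on the bench: 150 mm (its x) by 75 mm (its y), 54 mm tall, to the left or the right of the rack. Origin: centre of its underside
- square_stack: the fixed stack of seven square tiles lying flat on the bench on the rack's other side: 100 by 100 mm, 63 mm tall; not part of the job. Origin: centre of its underside
- square_a: a square tile 100 x 100 x 9 mm standing in another groove of the rack (its top 50 mm lower than the brick-shaped tile's top); must stay. Origin: middle of its foot; z up, x out of its glazed face
- square_b: a second such square tile in the remaining groove; must stay. Same axes
- cup: a black takeaway cup with some tile chips in it, 78 mm across the rim, 105 mm tall, standing on the bench beyond and to one side of the rack; must stay. Origin: centre of its underside
Things that resemble listed ones, but are neither listed nor needed, are in the scene too. Of the things shaped like the rack, the wooden one is meant.

How it is judged (in metres and radians):
On the way:
1. the brick-shaped tile has been drawn up until its foot is clear of the rack's top, still upright (within about 17 degrees) (z of sample in the frame of rack above 0.064 m and angle between sample's own z axis and vertical below 0.3 rad and contact force between sample and the fingers above 1 N), for 0.1 s.
At the end, for the whole second after the job is handed in: Fingers hold the brick tile still, middle within 60 mm sideways of the brick stack's centre, foot and middle over 145 mm above the bench (91 mm above the stack), glaze within 50 degrees of straight up, not touching stack or rack; both square tiles stand in their grooves, cup upright (horizontal distance between sample_mid and brick_stack below 0.06 m and height (world z) of each of sample_mid, sample above 0.145 m and angle between sample's own x axis and vertical below 0.87 rad and contact force between sample and the fingers above 2 N and contact force between sample and brick_stack below 0.2 N and contact force between sample and rack below 0.2 N and linear speed of sample below 0.02 m/s and angular speed of sample below 0.15 rad/s and z of each of square_a, square_b in the frame of rack below 0.025 m and angle between each of square_a, square_b's own z axis and vertical below 0.3 rad and angle between cup's own z axis and vertical below 0.2 rad); the arm keeps its last pose, push and grip.
It fails at once if the brick-shaped tile falls or is laid on the bench (height (world z) of sample_mid below 0.07 m).
It fails at once if the held tile knocks against the stack (contact force between sample and brick_stack above 2 N).
It fails at once if a square tile in the rack is shifted more than 20 mm (distance of any of square_a, square_b from where it was at the start of the episode above 0.02 m).
It fails at once if the cup is shifted more than 30 mm (distance of cup from where it was at the start of the episode above 0.03 m).
It also fails if it takes over 32 s, if anything falls off the work surface, if the arm or the gripper's body presses on something with over 40 N, if the wrist force passes 120 N, or if a joint passes its speed limit or range.

## Working session

There is one attempt and no reset: what is moved stays moved. The work goes in short steps, Python scripts to look and compute and a tool call to move; the robot and the scene stay as the last step left them, time stands still between calls to the robot, and variables do not carry over. Pictures are saved under pics/ and viewed, at most 10 in all, crops included, and the job is handed in when it is done.

Besides the shell and the picture viewer there is one more tool, called after "Request:" by a JSON object that holds its "fn" and its "kwargs". servo_tool: Moves the arm, as the interface text tells. Its arguments: {"type":"object","properties":{"motion":{"type":"array"},"newtons":{"type":"number"}},"required":["motion"]}

```bash
ls; mkdir -p pics; cat > h.py <<'E'
import numpy as np, cv2
from cell import manip
def shot(n):
    c=manip.camera(n); c['f']=240/np.tan(np.radians(c['vfov'])/2); return c
def cloud(c):
    z=c['range_z'].astype(float); v,u=np.mgrid[:480,:640]
    p=np.stack([(u-c['cx'])/c['f']*z,(v-c['cy'])/c['f']*z,z,np.ones_like(z)],-1)
    w=(p@np.array(c['cam_to_world']).T)[...,:3]; w[z==0]=np.nan; return w
def save(c,name): cv2.imwrite('pics/'+name,cv2.cvtColor(c['frame'],cv2.COLOR_RGB2BGR))
E
python3 - <<'E'
from h import *
for n in('scene','top'):
    c=shot(n); save(c,n+'0.png'); np.savez('/tmp/'+n+'0.npz',w=cloud(c),f=c['frame'])
    print(n,c['f'],np.round(c['cam_to_world'],3).tolist())
E
```

```text
pics
scene 443.33155695769045 [[0.333, 0.816, -0.473, 1089.228], [0.943, -0.294, 0.157, -297.743], [-0.011, -0.498, -0.867, 1070.448], [0.0, 0.0, 0.0, 1.0]]
top 468.3765797962705 [[-0.15, -0.964, 0.219, 309.589], [-0.989, 0.147, -0.03, -90.041], [-0.003, -0.221, -0.975, 1271.835], [0.0, 0.0, 0.0, 1.0]]
```

View pics/scene0.png

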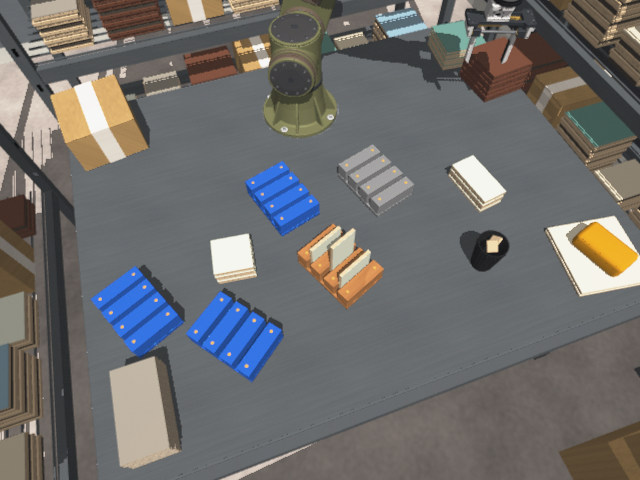

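View pics/top0.png

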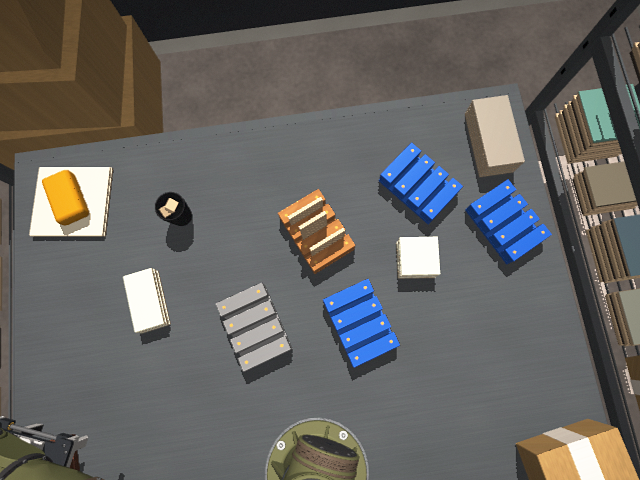

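The wooden rack is at scene (340,265) / top (316,231). The blue and grey racks are lookalikes. The brick stack is at top (147,300), the square stack at top (418,256) and the cup at top (172,208). Candidates for the tile are the three tiles in the wooden rack, at scene (325,243), (342,247) and (355,267). The middle one looks tallest, so I'll measure it and crop in.

```bash
python3 - <<'E'
from h import *
S=np.load('/tmp/scene0.npz');T=np.load('/tmp/top0.npz')
for nm,D,b in(('scene',S,(285,215,395,315)),('top',T,(270,180,365,280))):
    x0,y0,x1,y1=b; cr=D['f'][y0:y1,x0:x1]
    cv2.imwrite(f'pics/crop_{nm}.png',cv2.cvtColor(cv2.resize(cr,None,fx=5,fy=5,interpolation=2),cv2.COLOR_RGB2BGR))
    w=D['w'][y0:y1,x0:x1].reshape(-1,3)
    hsv=cv2.cvtColor(cr,cv2.COLOR_RGB2HSV).reshape(-1,3)
    wood=(hsv[:,1]>110)&(hsv[:,0]<20)&(abs(w[:,2]-60)<5)
    r=cv2.minAreaRect(w[wood][:,:2].astype(np.float32)); print(nm,'rack',r,np.median(w[wood],0))
    np.save('/tmp/rack_%s.npy'%nm,np.array([*r[0],*r[1],r[2]]))
    for lo,hi in((70,100),(100,122),(125,180)):
        m=(w[:,2]>lo)&(w[:,2]<hi)
        print(lo,m.sum(), cv2.minAreaRect(w[m][:,:2].astype(np.float32)) if m.sum()>3 else '', np.nanmax(w[m][:,2]) if m.any() else '')
for nm,b in(('brick',(110,255,185,345)),('square',(385,225,455,290)),('cup',(140,180,205,250))):
    x0,y0,x1,y1=b; w=T['w'][y0:y1,x0:x1].reshape(-1,3); 
    m=(w[:,2]>(90 if nm=='cup' else 45)); print(nm,cv2.minAreaRect(w[m][:,:2].astype(np.float32)),np.median(w[m],0))
E
```

```text
scene rack ((607.900146484375, -86.81459045410156), (188.54478454589844, 130.65655517578125), 23.29150390625) [641.21076709 -93.77314495  59.67790134]
70 448 ((609.5785522460938, -89.09632873535156), (113.33332824707031, 100.3209228515625), 25.845998764038086) 99.99479970819823
100 522 ((609.1769409179688, -88.71080017089844), (113.54998016357422, 100.57865142822266), 25.944339752197266) 121.8589893387807
125 289 ((605.9570922851562, -81.55348205566406), (11.582013130187988, 75.94962310791016), 23.06235122680664) 170.76255781179043
top rack ((604.4921264648438, -86.91567993164062), (187.72567749023438, 129.19837951660156), 23.37480354309082) [588.46763176 -88.65956878  60.24952894]
70 272 ((604.02978515625, -89.38117218017578), (110.69465637207031, 99.04862213134766), 26.031301498413086) 99.95967506092961
100 442 ((605.63623046875, -88.84197998046875), (112.83906555175781, 100.22537231445312), 25.49919319152832) 121.66080198371537
125 224 ((602.3487548828125, -81.7115478515625), (11.169729232788086, 74.26639556884766), 23.514476776123047) 169.48161235285784
brick ((487.1104431152344, 382.06427001953125), (152.80088806152344, 78.65508270263672), 8.567547798156738) [485.43716256 380.94519514  54.28981504]
square ((491.5610046386719, -344.0422668457031), (102.43739318847656, 101.33711242675781), 81.45491027832031) [ 489.99216434 -342.59939109   63.02827222]
cup ((712.4947509765625, 279.74798583984375), (77.95999145507812, 75.61962890625), 38.13056564331055) [710.58878031 282.6476516  100.8499781 ]
```

View pics/crop_scene.png

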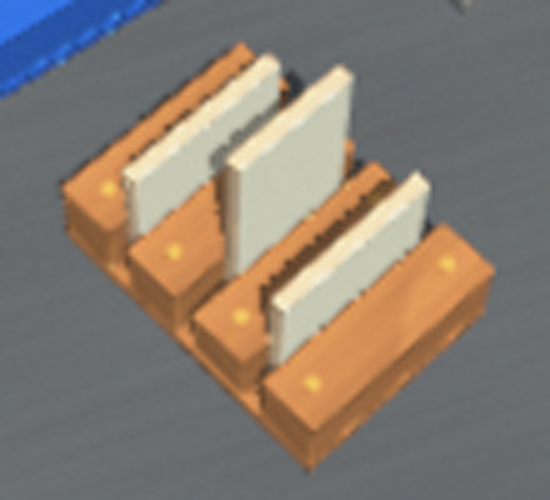

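The crop confirms the choice. The middle-groove tile (scene (342,247)) is the tall one, with its top at about 165 mm and a 75 mm width. Both neighbours top out near 115 mm. Next I'll work out the tool turn.

```bash
python3 - <<'E'
from h import *
from scipy.spatial.transform import Rotation as R
s=manip.read_state(); print(s['eef_pos'],s['eef_rot'],s['finger_gap'])
R0=R.from_euler('xyz',s['eef_rot']); print(R0.as_matrix().round(3).tolist())
a=0.408; ax=np.array([np.cos(a),np.sin(a),0]); d=np.array([0,0,-1.])
for sg in(1,-1):
    y=sg*ax; Rt=R.from_matrix(np.c_[np.cross(y,d),y,d]); rv=(Rt*R0.inv()).as_rotvec(); print(sg,rv,rv/np.pi)
T=np.load('/tmp/top0.npz'); S=np.load('/tmp/scene0.npz')
for D in (T,S):
    w=D['w'][180:320,270:400].reshape(-1,3); r=w[(w[:,2]>120)&(w[:,2]<180)]
    b=[r[abs(r[:,2]-z)<8] for z in(130,145,160)]
    print([np.round(x@np.c_[ax,[-ax[1],ax[0],0],d],1)[:, :2].min(0).tolist()+np.round(x@np.c_[ax,[-ax[1],ax[0],0]],1).max(0).tolist() for x in b if len(x)], len(r))
E
```

```text
[204.81649423 510.18019912 204.93235051] [-3.14051467e+00 -6.97857168e-05  2.75979662e+00] 93.780597645867
[[-0.928, 0.373, -0.0], [0.373, 0.928, -0.001], [0.0, -0.001, -1.0]]
1 [ 7.42192518e-04 -8.22939219e-04 -7.81000249e-01] [ 2.36247216e-04 -2.61949689e-04 -2.48600100e-01]
-1 [1.02389351e-03 9.23429196e-04 2.36059204e+00] [3.25915426e-04 2.93936642e-04 7.51399785e-01]
[[470.3, -359.9, 521.0, -276.9], [514.9, -350.0, 521.0, -277.0], [514.9, -351.1, 526.1, -276.9]] 248
[[521.7, -352.8, 529.8, -278.8], [522.6, -352.9, 529.7, -279.8], [518.1, -353.3, 529.2, -277.3]] 309
```

Request:
{"fn": "servo_tool", "kwargs": {"motion": [[[0.1,-0.15,0.12,0,0,-0.05,0],[0.2,-0.3,0.15,0,0,-0.1,0],[0.3,-0.45,0.15,0,0,-0.12,0],[0.4,-0.6,0.15,0,0,-0.15,0],[0.4,-0.6,0.15,0,0,-0.15,0],[0.4,-0.6,0.15,0,0,-0.15,0],[0.4,-0.6,0.15,0,0,-0.15,0],[0.4,-0.6,0.15,0,0,-0.15,0],[0.4,-0.6,0.15,0,0,-0.15,0],[0.4,-0.6,0.15,0,0,-0.15,0]]]}}

```text
clock: 1.1
eef_pos: [404.9, 210.3, 280.2]
eef_rot: [-3.141, -0.0, 2.287]
wrist_force: [-0.2, 0.2, 0.9]
finger_gap: 94.0
finger_force: 0.0
```

Request:
{"fn": "servo_tool", "kwargs": {"motion": [[[0.398,-0.584,0,0,0,-0.0986,0],[0.398,-0.584,0,0,0,-0.0986,0],[0.398,-0.584,0,0,0,-0.0986,0],[0.398,-0.584,0,0,0,-0.0986,0],[0.398,-0.584,0,0,0,-0.0986,0],[0.398,-0.584,0,0,0,-0.0986,0],[0.398,-0.584,0,0,0,-0.0986,0],[0.398,-0.584,0,0,0,-0.0986,0],[0.398,-0.584,0,0,0,-0.0986,0],[0.398,-0.584,0,0,0,-0.0986,0]]]}}

```text
clock: 2.1
eef_pos: [603.6, -79.9, 280.4]
eef_rot: [-3.141, -0.0, 1.98]
wrist_force: [0.2, 0.4, 0.7]
finger_gap: 94.1
finger_force: 0.0
```

```bash
cat >> h.py <<'E'
def wcloud(c):
    z=c['range_z'].astype(float); v,u=np.mgrid[:480,:640]
    dx,dy=u-c['cx'],v-c['cy']; r=np.hypot(dx,dy)+1e-9; t=r/c['f']; k=np.tan(np.minimum(t,1.5))/r
    p=np.stack([dx*k*z,dy*k*z,z,np.ones_like(z)],-1); w=(p@np.array(c['cam_to_world']).T)[...,:3]; w[(z==0)|(t>1.4)]=np.nan; return w
E
python3 - <<'E'
from h import *
c=shot('wrist'); save(c,'w1.png'); w=wcloud(c); a=.408
m=(w[...,2]>125)&(w[...,2]<185)&(abs(w[...,0]-604)<60)&(abs(w[...,1]+82)<60)
top=m&(w[...,2]>158); p=w[top]
print(m.sum(),top.sum(),cv2.minAreaRect(p[:,:2].astype(np.float32)),np.median(p,0))
s=manip.read_state();print(s['eef_pos'],s['joints'])
E
```

```text
1017 969 ((603.344970703125, -81.67677307128906), (8.505143165588379, 74.48788452148438), 23.557388305664062) [602.85295695 -80.29482905 163.9073304 ]
[603.60403006 -79.78024171 280.79093643] [-1.91635485e-01  3.93247218e-01  1.22390913e+00  1.68191550e-04
  1.52415198e+00 -6.01584393e-01]
```

View pics/w1.png

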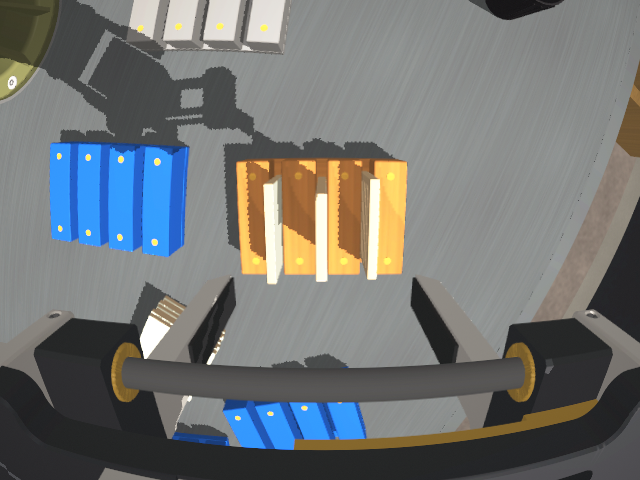

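The wrist view shows the rack at (320,215) with the tall tile in the middle groove at (321,230), centred between the fingers. The depth gives its top centre as (603.4,-81.6), z 164, which matches the other views. Now I'll descend and close.

Request:
{"fn": "servo_tool", "kwargs": {"motion": [[[0,-0.003,-0.1,0,0,0,0],[0,-0.003,-0.2,0,0,0,0],[0,-0.003,-0.25,0,0,0,0],[0,-0.003,-0.29,0,0,0,0],[0,-0.003,-0.314,0,0,0,0],[0,-0.003,-0.314,0,0,0,0],[0,-0.003,-0.314,0,0,0,0.5],[0,-0.003,-0.314,0,0,0,0.75],[0,-0.003,-0.314,0,0,0,0.85],[0,-0.003,-0.314,0,0,0,0.9]]], "newtons": 10}}

```text
clock: 3.15
eef_pos: [604.1, -83.2, 124.1]
eef_rot: [3.141, 0.001, 1.979]
wrist_force: [0.2, 1.6, 0.2]
finger_gap: 65.5
finger_force: 0.0
```

Request:
{"fn": "servo_tool", "kwargs": {"motion": [[[0,0,0,0,0,0,1],[0,0,0,0,0,0,1],[0,0,0,0,0,0,1],[0,0,0,0,0,0,1],[0,0,0,0,0,0,1],[0,0,0,0,0,0,1],[0,0,0,0,0,0,1]]], "newtons": 40}}

```text
clock: 3.85
eef_pos: [603.9, -83.1, 123.5]
eef_rot: [-3.142, -0.0, 1.979]
wrist_force: [0.7, -0.0, 0.4]
finger_gap: 9.3
finger_force: 0.0
```

Request:
{"fn": "servo_tool", "kwargs": {"motion": [[[0,0,0,0,0,0,1],[0,0,0,0,0,0,1],[0,0,0,0,0,0,1],[0,0,0,0,0,0,1]]], "newtons": 40}}

```text
clock: 4.25
eef_pos: [603.9, -83.1, 123.4]
eef_rot: [-3.142, -0.0, 1.979]
wrist_force: [0.1, 0.6, -0.2]
finger_gap: 8.9
finger_force: 40.0
```

Request:
{"fn": "servo_tool", "kwargs": {"motion": [[[0,0,0.01,0,0,0,1],[0,0,0.03,0,0,0,1],[0,0,0.05,0,0,0,1],[0,0,0.08,0,0,0,1],[0,0,0.11,0,0,0,1],[0,0,0.14,0,0,0,1],[0,0,0.18,0,0,0,1],[0,0,0.22,0,0,0,1],[0,0,0.26,0,0,0,1],[0,0,0.26,0,0,0,1]]]}}

```text
clock: 5.25
eef_pos: [604.7, -83.3, 257.3]
eef_rot: [3.137, 0.003, 1.979]
wrist_force: [0.2, 0.5, -2.1]
finger_gap: 8.3
finger_force: 40.0
```

Request:
{"fn": "servo_tool", "kwargs": {"motion": [[[0,0.01,0.03,0,0,0,1],[-0.01,0.03,0.06,0,0,0,1],[-0.02,0.07,0.09,0,0,0.005,1],[-0.035,0.12,0.12,0,0,0.01,1],[-0.055,0.18,0.13,0,0,0.015,1],[-0.075,0.24,0.13,0,0,0.02,1],[-0.095,0.3,0.13,0,0,0.025,1],[-0.115,0.36,0.13,0,0,0.03,1],[-0.13,0.41,0.13,0,0,0.035,1],[-0.14,0.447,0.13,0,0,0.04,1]]], "newtons": 45}}

```text
clock: 6.25
eef_pos: [532.8, 142.3, 318.9]
eef_rot: [3.141, -0.0, 2.106]
wrist_force: [0.4, 0.1, -1.7]
finger_gap: 8.7
finger_force: 45.0
```

Request:
{"fn": "servo_tool", "kwargs": {"motion": [[[-0.01,0.03,0,0,0,0.005,1],[-0.03,0.08,0,0,0,0.01,1],[-0.045,0.14,0,0,0,0.015,1],[-0.065,0.2,0,0,0,0.02,1],[-0.08,0.26,0,0,0,0.025,1],[-0.1,0.32,0,0,0,0.03,1],[-0.12,0.37,0,0,0,0.035,1],[-0.13,0.42,0,0,0,0.04,1],[-0.14,0.447,0,0,0,0.04,1],[-0.14,0.447,0,0,0,0.04,1]]]}}

```text
clock: 7.25
eef_pos: [463.1, 365.0, 318.2]
eef_rot: [-3.141, -0.0, 2.232]
wrist_force: [0.4, -0.9, -2.5]
finger_gap: 8.8
finger_force: 45.0
```

Now I'll tip it 60° about the tile's width axis, with the tool swinging outward. Then I'll lower it a little.

Request:
{"fn": "servo_tool", "kwargs": {"motion": [[[0,0,0,0.02,-0.026,0,1],[0,0,0,0.045,-0.058,0,1],[0,0,0,0.07,-0.09,0,1],[0,0,0,0.095,-0.122,0,1],[0,0,0,0.12,-0.155,0,1],[0,0,-0.02,0.145,-0.187,0,1],[0,0,-0.04,0.17,-0.219,0,1],[0,0,-0.06,0.19,-0.245,0,1],[0,0,-0.08,0.204,-0.263,0,1],[0,0,-0.09,0.204,-0.263,0,1]]]}}

```text
clock: 8.25
eef_pos: [463.0, 364.7, 277.1]
eef_rot: [2.104, -0.004, 2.236]
wrist_force: [0.1, 1.0, -1.3]
finger_gap: 9.0
finger_force: 45.0
```

Request:
{"fn": "servo_tool", "kwargs": {"motion": [[[0,0,0,0,0,0,1],[0,0,0,0,0,0,1],[0,0,0,0,0,0,1],[0,0,0,0,0,0,1],[0,0,0,0,0,0,1]]]}}

```text
clock: 8.75
eef_pos: [463.1, 366.4, 277.9]
eef_rot: [2.104, -0.005, 2.239]
wrist_force: [0.3, 0.4, -2.5]
finger_gap: 8.9
finger_force: 45.0
```

```bash
python3 - <<'E'
from h import *
from scipy.spatial.transform import Rotation as R
s=manip.read_state(); M=R.from_euler('xyz',s['eef_rot']).as_matrix(); p=np.array(s['eef_pos'])
print(p,s['joints'],s['qd'],'glaze dir',M[:,1],'mid',p+33.4*M[:,2],'foot',p+108.4*M[:,2])
for n in('scene','top'):
    c=shot(n); save(c,n+'2.png'); w=cloud(c)
    m=(abs(w[...,0]-487)<75)&(abs(w[...,1]-382)<75)&(w[...,2]>150)&(w[...,2]<300)&(c['frame'].min(-1)>130)
    q=w[m]; print(n,m.sum(),q.min(0),q.max(0),np.median(q,0)); u,sv,vt=np.linalg.svd(q-np.median(q,0),full_matrices=False); print(vt[2])
a=cv2.imread('pics/scene2.png')[120:330,270:550]; cv2.imwrite('pics/scene2c.png',cv2.resize(a,None,fx=2.8,fy=2.8))
E
```

```text
[463.05939787 366.40274641 277.93303247] [ 0.5659729  -0.07371297  2.08716684  0.76947253  0.1297283  -0.81342393] [ 0.00031982  0.00330736  0.00450147  0.01387402 -0.00260942 -0.01401307] glaze dir [0.4017733  0.31205997 0.86092787] mid [485.5858353  384.2754059  260.94222144] foot [536.16915287 424.40862332 222.78920265]
scene 1186 [419.7767838  320.19020026 225.16773168] [561.73267614 453.39194899 299.9575271 ] [492.23991992 387.54632855 263.08074789]
[-0.3965778  -0.30028868 -0.86749799]
top 1228 [431.74825673 315.61250422 224.64721999] [559.57897983 455.40896747 299.73127828] [494.05082176 392.27247098 260.09386164]
[-0.40430685 -0.31023112 -0.8604026 ]
```

View pics/scene2c.png

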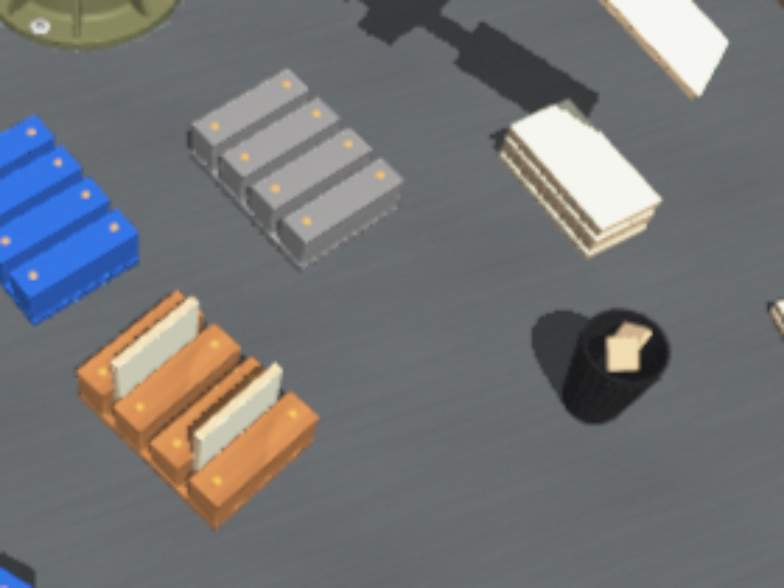

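The picture shows the tile with its white glaze up at crop (680,40), above the brick stack (580,165). Both square tiles are still in the rack and the cup is upright. The middle of the tile is about 3 mm off the stack centre, the foot is at 223 mm and the glaze is 30° from vertical.

```bash
python3 -c "
from cell import manip
print(manip.read_state()['finger_force'], manip.sign_off())"
```

```text
the job is handed in; nothing more can be done
44.998719692230225 None
```

I handed the job in with the brick tile held still over the brick stack, glaze up (30° from vertical) and its foot about 169 mm above the stack; both square tiles were still in the rack and the cup upright, but the sign-off returned no verdict.

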